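# Offer the cover plate up to the finished pump housing

### The arm

A 6-joint arm with a two-finger parallel gripper is mounted at the origin on a cart in front of the work surface, level with it; the furniture and walls round the work are solid. World frame = base frame: x ahead of the robot, y to its left, z up, the work surface at z = 0. Lengths are in m, angles in degrees, forces in N, time in s.
With the tool pointing down it reaches from about 0.4 to 0.825 m from the base axis. Payload 7 kg.
Tool frame: the origin (TCP) lies midway between the tips of the shut fingers; the grasp point (between the pads) lies ctrl.tcp_to_grasp behind it (ctrl.tcp_to_grasp is the distance from the TCP to the grasp point, in m); z points along the fingers, y is the line along which they close (so a half turn about z gives the same grasp; the last joint's range is limited). The gripper opens to 88 mm and grips with 3 to 60 N. Pads are 19 mm wide; open, the fingers measure 130 mm over their backs; the gripper's body (78 mm by 193 mm) begins 47 mm behind the grasp point.
Start: joints at [92.252, 20.546, 0.682, 0, -70.136, -16.507], TCP at [0.166, 0.654, 0.227] pointing down, gripper open.
Joint ranges: [-176.03, 176.03], [-82.01, 121.73], [-58.28, 71.71], [-173.87, 95.51], [-174.79, -0.11], [-173.66, 173.66]. Speed limits (degrees/s): [136.94, 136.94, 172.46, 180, 180, 180].

### API

Orientations are given as [roll, pitch, yaw] about the fixed x, y, z axes, in that order (R = Rz(yaw) Ry(pitch) Rx(roll)).
In Python, from plant import ctrl, imaging, close_job gives the robot as it stands.
- The arm moves only by the shell command python3 -m crank 'ROWS'. ROWS is JSON, a list of rows, each a list of 3 entries, a list of its own where there are three numbers: the shift along the world's x, y, z in m, then the turn, a rotation vector about the world's x, y, z in degrees, then the opening, from -1 (shut) to 1 (fully open), so that 0 is half open. A call has 1 to 12 rows; each row shifts and turns the commanded pose from where the row before left it; what a row does not reach is not made up. A row lasts 1/10 s, in which the tool goes at most 50 mm and 8.59 degrees, less where a joint would pass 70% of its speed; a pose out of reach is approached as far as the arm can. A call is refused whole if a number of a shift passes 0.05 or a number of a turn 8.59, either way. A call with a gripper value outside its range is refused whole. The fingers move at their own pace and stop on an object; the grip force is fixed at half the most. Time passes only in rows, so rows that do not move let the fingers close. It gives the time, the measured TCP pose, the force, the opening and the grip force at its end, in the units of the state.
- ctrl.get_obs(): the state, without advancing time (a new reading comes with each control period).
- imaging.snapshot(name): name is "scene" or "top"; returns (picture, depth): 420x560x3 uint8, blue, green, red; 420x560 float32, m along the optical axis (not along the pixel's ray), 0 where there is no reading.
- imaging.camera_model(name): a dict with "mtx" (3x3 intrinsics, pixels), "D" ([k1, k2, p1, p2, k3] as OpenCV has them; the pictures are not rectified), "R" (3x3) and "t" (3): a world point X has camera coordinates R X + t. Camera axes: x right, y down, z forward; pixel columns grow to the right and rows downward; lengths in m; the calibration is good to about 2 mm. A picture is of the moment at which its call begins. camera_model takes no time and is no camera call.
- close_job(): hands the job in; it is judged then, once.
The state is a dict: "clock": time; "joint_pos": joint angles; "qvel": joint speeds; "tau": joint torques, N m; "tool_pos": TCP position; "orientation": TCP orientation; "force": force on the tool from outside, world axes, zero at the start; "moment": the same for the moment, N m; "opening": finger opening in m; "gripper_force": force on a finger pad.
Only numpy, scipy, OpenCV 4.12 (cv2) and the standard library are available. Lean on these libraries where they do the work, as an engineer would, in place of code of your own. Each camera call takes 0.05 s, during which the arm holds its last target. There are 200 camera calls.

### The job

Two pump housings stand on the worktable: one has its vaned impeller in the bore, the other is still stopped with a plain transport plug. Pick up the steel cover plate by its bridge handle and hold it level about 20 mm above the face of the housing with the impeller, its four holes right over the four threaded holes, ready for somebody to drive the screws. Do not knock the housings with it or disturb the other things on the table, and finish while still holding the plate there, clear of the housing and still.

Things in the scene. Friction and masses are not known exactly. Their poses are not given: they have to be found in the camera images.
- cover_grip (a point): centre of the handle bar of the loose steel cover plate. The bar runs along the plate's y, 70 mm long, 12 mm wide (x), 14 mm high; it bridges the plate's middle with 25 mm clear under it, between two feet at y = +-29 mm. Its centre is 38 mm above the plate's underside. z up
- cover_plate (a point): centre of the underside of the same plate, same axes, 38 mm under the grip. Plate 100 (x) x 124 (y) x 6 mm, 0.2 to 0.4 kg, flat on the table at the start, handle up; four through holes of 14 mm at x = +-37, y = +-49 mm. It may go on either way round (half a turn about z makes no difference)
- pump_1_face (a point): centre of the upper face of pump housing 1, fixed to the table: aluminium, face 100 (x) x 124 (y) mm, 56 mm above the table, an open bore of 54 mm in the middle and four threaded holes of 7 mm at x = +-37, y = +-49 mm. z up; two hose tails stick out of its -x side, 16 mm beyond the face, lower down
- pump_2_face (a point): the same for pump housing 2, identical in shape
- impeller_top (a point): centre of the top of the impeller, white plastic, hub of 18 mm with six radial vanes, 48 mm across, fixed in the bore of one of the two housings, its top 3 mm below that housing's face
- plug_top (a point): centre of the top of the transport plug, a closed white plastic disc of 51 mm with a raised rim and one straight pull bar, fixed in the bore of the other housing, its top 3 mm below the face
- sanding_block: bystander: dark foam sanding block with a red-brown top, 62 x 115 x 31 mm, origin at its underside
- ratchet_wrench: bystander: ratchet wrench lying flat, 46 x 302 x 20 mm, long in its y, origin at its underside
- dose_cup: bystander: small clear cup, 51 mm across, 35 mm high, origin at its underside

How it is judged (in metres and radians):
At the end, for the whole second after the job is handed in: The fingers hold the cover plate over the housing with the impeller: plate centre within 5 mm of the face's centre from above, sides parallel within 3.4 degrees (either way round), level within 4.6 degrees, underside 10 to 30 mm above the face, touching neither housing, still (under 20 mm/s) (((horizontal distance between impeller_top and pump_1_face below 0.02 m and horizontal distance between cover_plate and pump_1_face below 0.005 m and angle between the y axis of cover_plate and the y axis of pump_1_face, either way round below 0.06 rad and z of cover_plate in the frame of pump_1_face between 0.01 and 0.03 m) or (horizontal distance between impeller_top and pump_2_face below 0.02 m and horizontal distance between cover_plate and pump_2_face below 0.005 m and angle between the y axis of cover_plate and the y axis of pump_2_face, either way round below 0.06 rad and z of cover_plate in the frame of pump_2_face between 0.01 and 0.03 m)) and angle between cover_plate's own z axis and vertical below 0.08 rad and contact force between cover and the fingers above 1 N and contact force between cover and pump_1 below 0.1 N and contact force between cover and pump_2 below 0.1 N and linear speed of cover below 0.02 m/s); the arm keeps its last pose, push and grip.
It fails at once if the plate knocks a housing (over 8 N) (contact force between cover and pump_1 above 8 N or contact force between cover and pump_2 above 8 N).
It fails at once if a bystander is shifted by more than 30 mm (distance of any of sanding_block, ratchet_wrench, dose_cup from where it was at the start of the episode above 0.03 m).
It also fails if it takes over 38 s, if anything falls off the work surface, if the arm or the gripper's body presses on something with over 40 N, if the wrist force passes 120 N, or if a joint passes its speed limit or range.

## Working session

There is one attempt and no reset: what is moved stays moved. The work goes in short steps, Python scripts to look and compute and a shell command to move; the robot and the scene stay as the last step left them, time stands still between calls to the robot, and variables do not carry over. Pictures are saved under pics/ and viewed, at most 10 in all, crops included, and the job is handed in when it is done.

```bash
mkdir -p pics; ls; python3 - <<'E'
from plant import ctrl, imaging
import cv2,numpy as np
print(ctrl.get_obs(), ctrl.tcp_to_grasp)
for n in("top","scene"):
    p,d=imaging.snapshot(n); cv2.imwrite(f"pics/{n}0.png",p); np.savez(f"pics/{n}0.npz",p=p,d=d); m=imaging.camera_model(n); print(n,m)
E
```

```text
pics
{'clock': 0.0, 'joint_pos': array([ 9.22525442e+01,  2.05905446e+01,  6.32960290e-01, -1.88009559e-02,
       -7.01348376e+01, -1.65076747e+01]), 'qvel': array([-0.01931485, -0.05488393, -0.09863038,  0.02597093,  0.03179551,
        0.04793678]), 'tau': array([-1.03747429e-04, -5.82715166e+01,  2.93062019e+01,  6.99736163e+00,
        6.87495005e-03, -1.51219219e-04]), 'tool_pos': array([0.16611709, 0.65373673, 0.2256307 ]), 'orientation': array([ 1.79906365e+02, -9.31791051e-03, -1.42615259e+01]), 'force': array([-0.53009368, -0.35660129, -0.12626309]), 'moment': array([-0.02762474,  0.02963937,  0.04189563]), 'gripper_force': 0.0, 'opening': 0.08785773962049806} 0.0188
top {'mtx': array([[488.08079811,   0.        , 285.02938246],
       [  0.        , 488.08079811, 212.35094905],
       [  0.        ,   0.        ,   1.        ]]), 'D': array([-0.15633524,  0.        ,  0.        ,  0.        ,  0.        ]), 'R': array([[-0.02673632, -0.999621  ,  0.00655968],
       [-0.982833  ,  0.02508784, -0.18278375],
       [ 0.18254991, -0.01133404, -0.98313126]]), 't': array([0.08044682, 0.55504668, 0.841659  ])}
scene {'mtx': array([[401.82409447,   0.        , 274.51815472],
       [  0.        , 401.82409447, 207.61496597],
       [  0.        ,   0.        ,   1.        ]]), 'D': array([-0.10701036,  0.        ,  0.        ,  0.        ,  0.        ]), 'R': array([[-0.6652032 , -0.7462999 ,  0.02326299],
       [-0.38313427,  0.31442796, -0.86852933],
       [ 0.64086881, -0.58666133, -0.49509155]]), 't': array([0.39953876, 0.22558418, 0.62207336])}
```

View pics/top0.png

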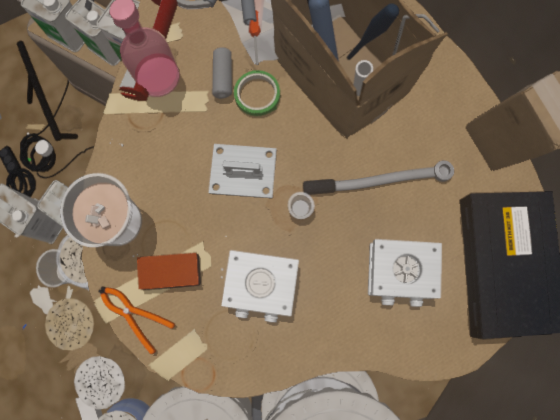

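View pics/scene0.png

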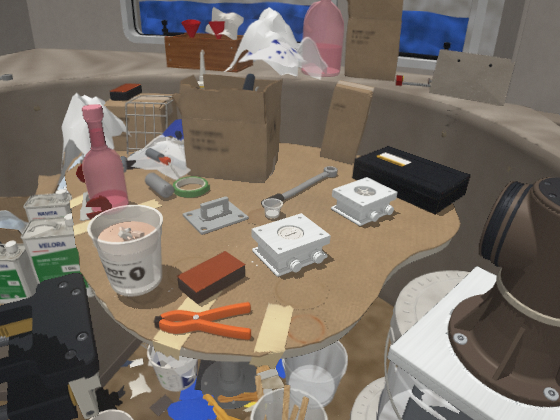

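The top view shows the loose plate at about (243,170). The housing with the impeller is at (406,268) and the plugged one at (260,283). The sanding block is at (168,271), the wrench runs from (305,187) to (450,170), and the cup is at (301,206).

```bash
cat > h.py <<'E'
import cv2,numpy as np
from plant import imaging
def toplane(uv,z,n="top"):
    m=imaging.camera_model(n); R=np.array(m["R"]);t=np.array(m["t"])
    q=cv2.undistortPoints(np.float64(uv).reshape(-1,1,2),m["mtx"],m["D"])[:,0]
    r=np.c_[q,np.ones(len(q))]@R; C=-R.T@t
    return (C+r*((z-C[2])/r[:,2])[:,None])[:,:2]
def topix(X,n="top"):
    m=imaging.camera_model(n); return cv2.projectPoints(np.float64(X),cv2.Rodrigues(np.array(m["R"]))[0],np.array(m["t"]),m["mtx"],m["D"])[0][:,0]
def dark_holes(p,box,z,lo,hi,k):
    x0,y0,x1,y1=box; s=4
    g=cv2.resize(cv2.cvtColor(p,cv2.COLOR_BGR2GRAY)[y0:y1,x0:x1],None,fx=s,fy=s,interpolation=cv2.INTER_CUBIC)
    bh=cv2.morphologyEx(g,cv2.MORPH_BLACKHAT,cv2.getStructuringElement(cv2.MORPH_ELLIPSE,(k,k)))
    _,b=cv2.threshold(bh,0,255,cv2.THRESH_OTSU)
    n,l,st,c=cv2.connectedComponentsWithStats(b)
    out=[]
    for i in range(1,n):
        a=st[i,4]/s/s
        if lo<a<hi: out.append((*((c[i]+.5)/s-.5+[x0,y0]),a))
    return np.array(out),b
E
python3 - <<'E'
from h import *
f=np.load("pics/top0.npz");p,d=f["p"],f["d"]
for nm,box,z,k in(("plate",(204,138,284,204),.006,41),("pump",(364,234,448,312),.056,25),("plug",(216,246,304,326),.056,25)):
    o,b=dark_holes(p,box,z,4,90,k)
    print(nm); print(np.c_[o,toplane(o[:,:2],z)].round(3))
crop=lambda x0,y0,x1,y1:cv2.resize(p[y0:y1,x0:x1],(400,390),interpolation=cv2.INTER_CUBIC)
cv2.imwrite("pics/c0.png",np.hstack([crop(204,135,284,213),crop(366,232,446,310)]))
m=imaging.camera_model("top");
for u,v in((225,160),(380,250),(330,230)):
    z=d[v,u];q=cv2.undistortPoints(np.float64([[[u,v]]]),m["mtx"],m["D"])[0,0];print((np.array(m["R"]).T@(z*np.r_[q,1]-m["t"])).round(4))
E
```

```text
plate
[[2.19289e+02 1.50021e+02 4.28120e+01 6.94000e-01 1.92000e-01]
 [2.68551e+02 1.53539e+02 4.26880e+01 6.84000e-01 9.50000e-02]
 [2.15337e+02 1.86277e+02 4.65620e+01 6.20000e-01 2.00000e-01]
 [2.65466e+02 1.89924e+02 4.28120e+01 6.10000e-01 1.02000e-01]]
pump
[[ 3.81399e+02  2.46406e+02  1.41250e+01  4.89000e-01 -1.07000e-01]
 [ 4.34042e+02  2.49465e+02  1.50000e+01  4.80000e-01 -2.04000e-01]
 [ 4.13807e+02  2.66867e+02  7.81200e+00  4.50000e-01 -1.64000e-01]
 [ 4.07110e+02  2.68414e+02  7.12500e+00  4.48000e-01 -1.51000e-01]
 [ 3.79982e+02  2.87275e+02  1.50620e+01  4.16000e-01 -1.00000e-01]
 [ 4.33222e+02  2.90149e+02  1.36250e+01  4.07000e-01 -1.97000e-01]
 [ 3.88223e+02  2.97185e+02  4.21250e+01  3.97000e-01 -1.14000e-01]
 [ 4.17108e+02  2.98507e+02  3.82500e+01  3.93000e-01 -1.67000e-01]
 [ 4.13516e+02  3.07346e+02  3.25620e+01  3.77000e-01 -1.59000e-01]
 [ 3.86300e+02  3.06554e+02  3.75000e+01  3.81000e-01 -1.10000e-01]]
plug
[[2.35611e+02 2.58127e+02 1.97500e+01 4.75000e-01 1.57000e-01]
 [2.89943e+02 2.65615e+02 1.94380e+01 4.59000e-01 6.00000e-02]
 [2.23953e+02 2.72655e+02 2.50620e+01 4.49000e-01 1.78000e-01]
 [2.56075e+02 2.77724e+02 4.46880e+01 4.39000e-01 1.21000e-01]
 [2.55182e+02 2.83600e+02 6.31200e+00 4.29000e-01 1.22000e-01]
 [2.64302e+02 2.84620e+02 5.75000e+00 4.26000e-01 1.06000e-01]
 [2.29407e+02 2.99208e+02 1.98120e+01 4.02000e-01 1.69000e-01]
 [2.84202e+02 3.07075e+02 1.95000e+01 3.86000e-01 7.20000e-02]]
[0.6735 0.1808 0.0047]
[ 0.4824 -0.1037  0.0564]
[ 0.5299 -0.0205 -0.0021]
```

View pics/c0.png

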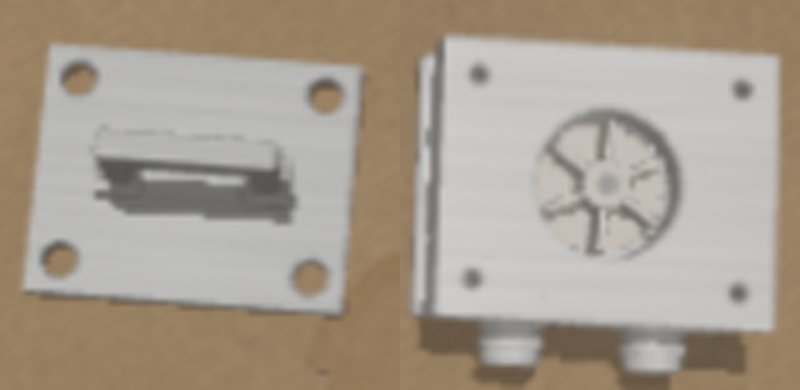

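The crop shows the plate's four holes, with the handle running along its long side, and the six-vane impeller in the right-hand housing. Hole spacings come out at 74 × 98 mm, as they should. Next I get the exact poses and the obstacle heights along the way.

```bash
python3 - <<'E'
from h import *
f=np.load("pics/top0.npz");p,d=f["p"],f["d"]
def pose(box,z,k,lo):
    o,_=dark_holes(p,box,z,lo,90,k); X=toplane(o[:,:2],z)
    c=X.mean(0)
    return o,X
def rep(X):
    a,b,c_,e=X; v=(a-b)+(c_-e); print((X.mean(0)*1000).round(1),"yaw",round(np.degrees(np.arctan2(v[1],v[0]))-90,2),"sp",np.linalg.norm(a-b),np.linalg.norm(c_-e),np.linalg.norm(a-c_),np.linalg.norm(b-e))
_,X=pose((204,138,284,204),.006,41,40);rep(X)
_,X=pose((364,234,448,312),.056,25,12);rep(X[:4])
# heights
m=imaging.camera_model("top");v,u=np.mgrid[0:420:2,0:560:2];v=v.ravel();u=u.ravel();z=d[v,u];k=z>0
q=cv2.undistortPoints(np.float64(np.c_[u,v]).reshape(-1,1,2),m["mtx"],m["D"])[:,0]
P=(np.c_[q,np.ones(len(q))]*z[:,None]-m["t"])@np.array(m["R"]);P=P[k]
for y in np.arange(.6,-.35,-.05):
    r=[]
    for x in np.arange(.2,1,.05):
        s=P[(abs(P[:,0]-x)<.025)&(abs(P[:,1]-y)<.025),2]; r.append(int(1000*s.max()) if len(s) else -999)
    print(round(y,2),r)
E
```

```text
[652.2 147.1] yaw -5.83 sp 0.09785409359743534 0.09801113101962061 0.0740049888716024 0.07386219846359883
[ 447.8 -152. ] yaw -5.19 sp 0.09777491424674158 0.09769299940311811 0.07365144303847009 0.07391669610978938
0.6 [-450, -452, -450, -450, -999, -999, -999, -999, -999, -999, -999, -999, -999, -999, -999, -999]
0.55 [-452, -453, -999, -999, -999, -999, -999, -999, -999, -999, -999, -999, -999, -999, -999, -999]
0.5 [-999, -999, -999, -999, -999, -999, -999, -999, -999, -999, -999, -999, -999, -999, -999, -999]
0.45 [-999, -999, -999, -999, 3, 2, 128, 128, 128, 1, 3, 2, 1, -999, -999, -999]
0.4 [-999, -999, 0, 3, 21, 21, 130, 122, 128, 2, 2, 3, 56, 5, 2, -999]
0.35 [-999, 0, 21, 22, 23, 35, 129, 130, 127, 5, 2, 3, 139, 256, 254, 32]
0.3 [-999, 4, 21, 21, 20, 35, 34, 4, 3, 3, 3, 4, 143, 256, 251, 57]
0.25 [-999, 4, 4, 5, 3, 34, 34, 3, 2, 3, 2, 2, 5, 4, 3, 2]
0.2 [0, 6, 5, 3, 57, 2, 3, 3, 8, 44, 7, 3, 39, 39, 40, 2]
0.15 [2, 3, 3, 33, 58, 59, 58, 3, 8, 48, 8, 19, 31, 34, 33, 63]
0.1 [-13, 4, 2, 57, 59, 58, 57, 2, 8, 47, 7, 18, 20, 20, 224, 61]
0.05 [-9, 3, 6, 57, 58, 58, 2, 35, 34, 3, 2, 3, 253, 255, 232, 159]
-0.0 [-9, 4, 3, 4, 2, 3, 3, 34, 34, 15, 4, 261, 261, 183, 209, 146]
-0.05 [-9, 2, 3, 3, 4, 3, 4, 2, 20, 12, 259, 260, 197, 152, 151, 92]
-0.1 [-10, 4, 1, 4, 58, 58, 57, 3, 15, 16, 197, 257, 271, 276, 228, 159]
-0.15 [-15, 3, 4, 4, 59, 58, 58, 2, 12, 16, 3, 256, 257, 257, 221, -999]
-0.2 [-999, 3, 4, 3, 59, 60, 58, 3, 3, 16, 2, 2, 257, 244, -999, -999]
-0.25 [-999, 4, 4, 3, 3, 2, 41, 42, 18, 20, 3, 3, 2, 2, 3, 1]
-0.3 [-999, 3, 64, 66, 65, 65, 65, 65, 64, 2, 238, 173, 2, 2, 2, 3]
```

```bash
python3 -m crank '[[[0.022,-0.023,0.0],[0,0,-3.7],1],[[0.022,-0.023,0.0],[0,0,-3.7],1],[[0.022,-0.023,0.0],[0,0,-3.7],1],[[0.022,-0.023,0.0],[0,0,-3.7],1],[[0.022,-0.023,0.0],[0,0,-3.7],1],[[0.022,-0.023,0.0],[0,0,-3.7],1],[[0.022,-0.023,0.0],[0,0,-3.7],1],[[0.022,-0.023,0.0],[0,0,-3.7],1],[[0.022,-0.023,0.0],[0,0,-3.7],1],[[0.022,-0.023,0.0],[0,0,-3.7],1],[[0.022,-0.023,0.0],[0,0,-3.7],1]]'
python3 -m crank '[[[0.022,-0.023,0.0],[0,0,-3.7],1],[[0.022,-0.023,0.0],[0,0,-3.7],1],[[0.022,-0.023,0.0],[0,0,-3.7],1],[[0.022,-0.023,0.0],[0,0,-3.7],1],[[0.022,-0.023,0.0],[0,0,-3.7],1],[[0.022,-0.023,0.0],[0,0,-3.7],1],[[0.022,-0.023,0.0],[0,0,-3.7],1],[[0.022,-0.023,0.0],[0,0,-3.7],1],[[0.022,-0.023,0.0],[0,0,-3.7],1],[[0.022,-0.023,0.0],[0,0,-3.7],1],[[0.022,-0.023,0.0],[0,0,-3.7],1],[[0,0,0],[0,0,0],1]]'
```

```text
clock: 1.2
tool_pos: [0.4088, 0.4, 0.2263]
orientation: [180.0, -0.0, -55.1]
force: [0.7, 0.3, -0.3]
opening: 0.0873
gripper_force: 0.0
clock: 2.4
tool_pos: [0.6518, 0.1454, 0.2253]
orientation: [179.9, -0.1, -96.0]
force: [-0.2, -0.2, -0.5]
opening: 0.0875
gripper_force: 0.0
```

```bash
python3 -m crank '[[[0,0.0015,-0.03],[0,0,0],1],[[0,0,-0.03],[0,0,0],1],[[0,0,-0.03],[0,0,0],1],[[0,0,-0.03],[0,0,0],1],[[0,0,-0.03],[0,0,0],1],[[0,0,-0.02],[0,0,0],1],[[0,0,-0.02],[0,0,0],1],[[0,0,-0.01],[0,0,0],1],[[0,0,-0.005],[0,0,0],1],[[0,0,0],[0,0,0],1],[[0,0,0],[0,0,0],1]]'
python3 - <<'E'
from h import *
p,d=imaging.snapshot("scene");cv2.imwrite("pics/s1.png",cv2.resize(p[140:300,120:380],(780,480),interpolation=cv2.INTER_CUBIC))
E
```

```text
clock: 3.5
tool_pos: [0.6508, 0.15, 0.0225]
orientation: [-179.9, 0.0, -95.6]
force: [-0.8, 0.6, 0.9]
opening: 0.0876
gripper_force: 0.0
```

View pics/s1.png

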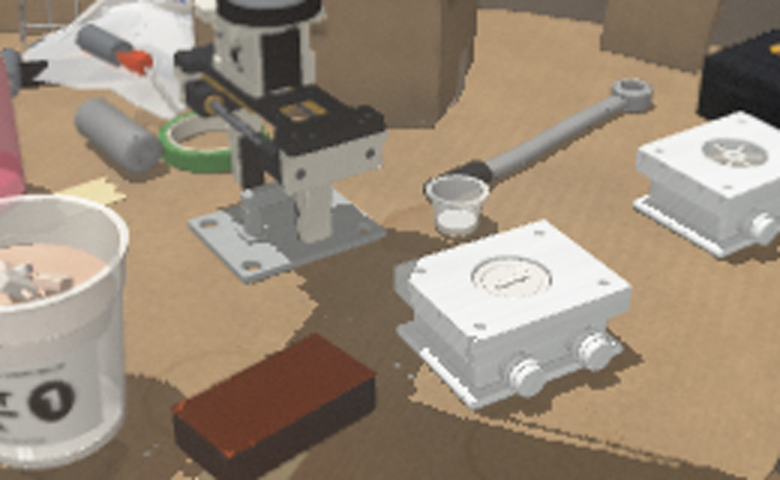

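The fingers straddle the handle: the near finger is at crop (318,215), the handle at (265,210), and the housings are untouched. Closing now.

```bash
python3 -m crank '[[[0,-0.001,-0.002],[0,0,0],-1],[[0,0,0],[0,0,0],-1],[[0,0,0],[0,0,0],-1],[[0,0,0],[0,0,0],-1],[[0,0,0],[0,0,0],-1],[[0,0,0],[0,0,0],-1],[[0,0,0],[0,0,0],-1],[[0,0,0],[0,0,0],-1]]'
```

```text
clock: 4.35
tool_pos: [0.6502, 0.1487, 0.0195]
orientation: [180.0, -0.0, -95.7]
force: [0.4, -0.9, 1.0]
opening: 0.0289
gripper_force: 0.0
```

```bash
python3 -m crank '[[[0,0,0],[0,0,0],-1],[[0,0,0],[0,0,0],-1],[[0,0,0],[0,0,0],-1],[[0,0,0],[0,0,0],-1],[[0,0,0],[0,0,0],-1],[[0,0,0],[0,0,0],-1]]'
```

```text
clock: 4.95
tool_pos: [0.6504, 0.1488, 0.0196]
orientation: [-180.0, 0.0, -95.7]
force: [1.0, 1.6, -0.4]
opening: 0.0118
gripper_force: 30.0
```

```bash
python3 -m crank '[[[0,0,0.01],[0,0,0],-1],[[0,0,0.02],[0,0,0],-1],[[-0.006,0,0.025],[0,0,0],-1],[[-0.006,0,0.025],[0,0,0],-1],[[-0.006,0,0.025],[0,0,0],-1],[[-0.006,0,0.02],[0,0,0],-1],[[0,0,0],[0,0,0],-1]]'
python3 -m crank '[[[-0.015,-0.025,0],[0,0,0.1],-1],[[-0.015,-0.025,0],[0,0,0.1],-1],[[-0.015,-0.025,0],[0,0,0.1],-1],[[-0.015,-0.025,0],[0,0,0.1],-1],[[-0.015,-0.025,0],[0,0,0],-1],[[-0.015,-0.025,0],[0,0,0],-1],[[-0.015,-0.025,0],[0,0,0],-1],[[-0.015,-0.025,0],[0,0,0],-1],[[-0.015,-0.025,0],[0,0,0],-1],[[-0.015,-0.025,0],[0,0,0],-1],[[-0.015,-0.025,0],[0,0,0],-1],[[-0.015,-0.024,0],[0,0,0],-1]]'
python3 -m crank '[[[0,0,0],[0,0,0],-1],[[0,0,0],[0,0,0],-1],[[0,0,0],[0,0,0],-1]]'
python3 - <<'E'
from h import *
print(imaging and __import__("plant").ctrl.get_obs()["tool_pos"])
a,_=imaging.snapshot("top");b,_=imaging.snapshot("scene");np.savez("pics/v2.npz",a=a,b=b)
cv2.imwrite("pics/v2.png",np.hstack([cv2.resize(a[210:330,350:470],(400,400),interpolation=cv2.INTER_CUBIC),cv2.resize(b[120:240,310:430],(400,400),interpolation=cv2.INTER_CUBIC)]))
E
```

```text
clock: 5.65
tool_pos: [0.6268, 0.1492, 0.1482]
orientation: [-179.8, 0.1, -95.6]
force: [1.1, 0.1, -4.0]
opening: 0.012
gripper_force: 30.0
clock: 6.85
tool_pos: [0.4446, -0.1512, 0.1436]
orientation: [179.9, 0.0, -95.3]
force: [-0.6, -0.3, -2.4]
opening: 0.0118
gripper_force: 30.0
clock: 7.15
tool_pos: [0.4462, -0.1501, 0.1442]
orientation: [180.0, 0.0, -95.3]
force: [0.0, -0.6, -3.6]
opening: 0.0114
gripper_force: 30.0
[ 0.44624178 -0.15007681  0.14417492]
```

View pics/v2.png

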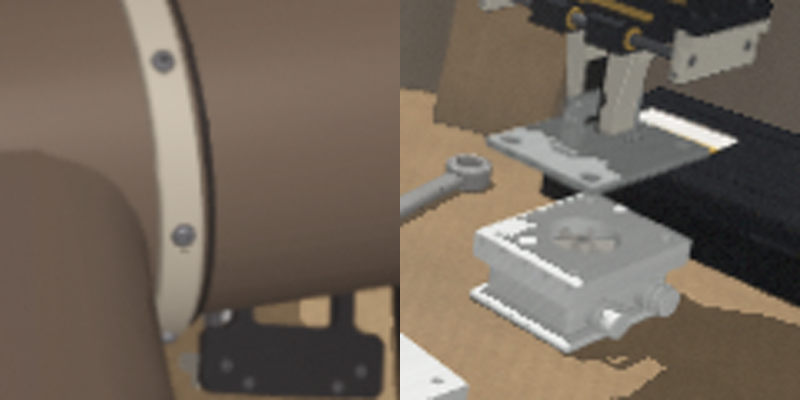

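The top camera is blocked by the arm. The scene view shows the plate held level over the impeller housing, clear of it, with its holes visible at crop (510,140) and (592,178). I'll descend to the hold height and measure there.

```bash
python3 -m crank '[[[0,0,-0.01],[0,0,0],-1],[[0,0,-0.01],[0,0,0],-1],[[0,0,-0.01],[0,0,0],-1],[[0,0,-0.01],[0,0,0],-1],[[0,0,-0.006],[0,0,0],-1],[[0,0,0],[0,0,0],-1],[[0,0,0],[0,0,0],-1],[[0,0,0],[0,0,0],-1],[[0,0,0],[0,0,0],-1]]'
python3 - <<'E'
from h import *
import time
P=[];
from plant import ctrl
b=[]
for i in range(6):
    b.append(imaging.snapshot("scene")[0]); P.append(ctrl.get_obs()["tool_pos"])
b=np.mean(b,0).astype(np.uint8);print(np.mean(P,0))
s0=np.load("pics/scene0.npz")["p"];np.savez("pics/v3.npz",b=b)
c=np.array([.4478,-.152]);th=np.radians(-5.19);R=np.array([[np.cos(th),-np.sin(th)],[np.sin(th),np.cos(th)]])
for nm,z,w,h in(("holes face",.056,.037,.049),("corner face",.056,.05,.062),("holes plate top",.082,.037,.049),("corner plate top",.082,.05,.062)):
    L=np.array([[w,h],[w,-h],[-w,h],[-w,-h]]);print(nm,topix(np.c_[L@R.T+c,np.full(4,z)],"scene").round(1).tolist())
f=lambda q:cv2.resize(q[165:240,325:405],(400,375),interpolation=cv2.INTER_CUBIC)
cv2.imwrite("pics/v3.png",np.hstack([f(s0),f(b)]))
E
```

```text
clock: 8.15
tool_pos: [0.4466, -0.1503, 0.099]
orientation: [-179.9, 0.0, -95.3]
force: [-0.6, 0.3, -2.9]
opening: 0.0118
gripper_force: 30.0
[ 0.44638767 -0.15031336  0.09883554]
holes face [[338.5, 189.5], [365.9, 179.8], [361.1, 201.7], [388.5, 190.8]]
corner face [[330.9, 188.8], [365.5, 176.8], [361.4, 205.6], [396.1, 191.5]]
holes plate top [[339.6, 179.8], [367.2, 170.5], [362.6, 191.7], [390.2, 181.2]]
corner plate top [[331.9, 179.1], [366.8, 167.6], [362.9, 195.4], [397.9, 181.9]]
```

View pics/v3.png

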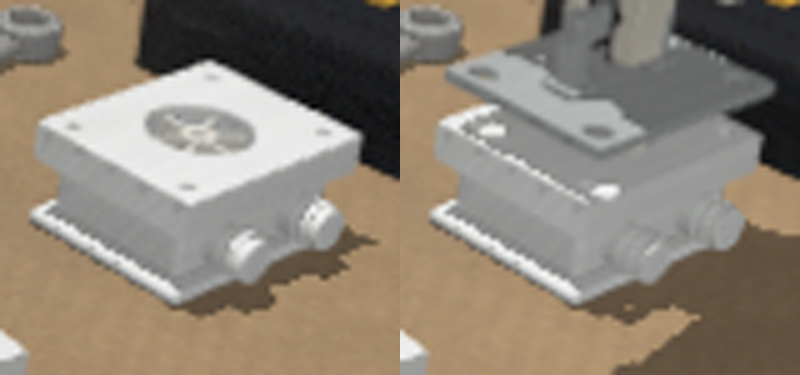

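In the left crop the face holes are at about (74,126) and (188,187). In the right crop the plate holes are at about (85,73) and (198,131), so the plate is within about 2 mm. One sub-pixel comparison follows.

```bash
python3 - <<'E'
from h import *
s0=np.load("pics/scene0.npz")["p"];b=np.load("pics/v3.npz")["b"]
def hole(p,u,v,r):
    o,_=dark_holes(p,(int(u)-r,int(v)-r,int(u)+r+1,int(v)+r+1),0,1,60,33)
    return o[np.argmin(np.hypot(o[:,0]-u,o[:,1]-v))]
F=[hole(s0,*q,5) for q in((339.4,189.8),(362.2,202))]
H=[hole(b,*q,6) for q in((341.6,179.2),(364.2,190.8))]
print(np.round(F,2),np.round(H,2))
A=toplane([q[:2] for q in F],.056,"scene")
for zt in(.083,.085,.087):
    B=toplane([q[:2] for q in H],zt,"scene");g=lambda X:np.degrees(np.arctan2(*(X[0]-X[1])))
    print(zt,"d mm",((B-A)*1000).round(1).tolist(),"ang",g(A),g(B),"len",np.linalg.norm(A[0]-A[1]),np.linalg.norm(B[0]-B[1]))
E
```

```text
[[339.27 189.83   3.88]
 [362.1  201.92   2.88]] [[341.24 179.04  12.  ]
 [364.18 190.94  11.12]]
0.083 d mm [[1.4, -4.7], [0.9, -3.2]] ang 94.41760327708161 95.53850002833657 len 0.07365543478180138 0.07426332673498122
0.085 d mm [[-1.2, -1.3], [-1.4, 0.2]] ang 94.41760327708161 95.53850002833667 len 0.07365543478180138 0.07390248819467707
0.087 d mm [[-3.8, 2.2], [-3.6, 3.6]] ang 94.41760327708161 95.5385000283366 len 0.07365543478180138 0.07354164965437292
```

```bash
python3 -m crank '[[[0.001,0.0005,-0.002],[0,0,0],-1],[[0,0,0],[0,0,0],-1],[[0,0,0],[0,0,0],-1],[[0,0,0],[0,0,0],-1],[[0,0,0],[0,0,0],-1],[[0,0,0],[0,0,0],-1]]'
python3 - <<'E'
from h import *
from plant import ctrl
b,_=imaging.snapshot("scene")
cv2.imwrite("pics/v4.png",cv2.resize(b[150:245,310:410],(800,600)[:2],interpolation=cv2.INTER_CUBIC))
E
```

```text
clock: 9.05
tool_pos: [0.4472, -0.1498, 0.0966]
orientation: [-180.0, 0.0, -95.3]
force: [-0.0, -0.5, -3.8]
opening: 0.0114
gripper_force: 30.0
```

View pics/v4.png

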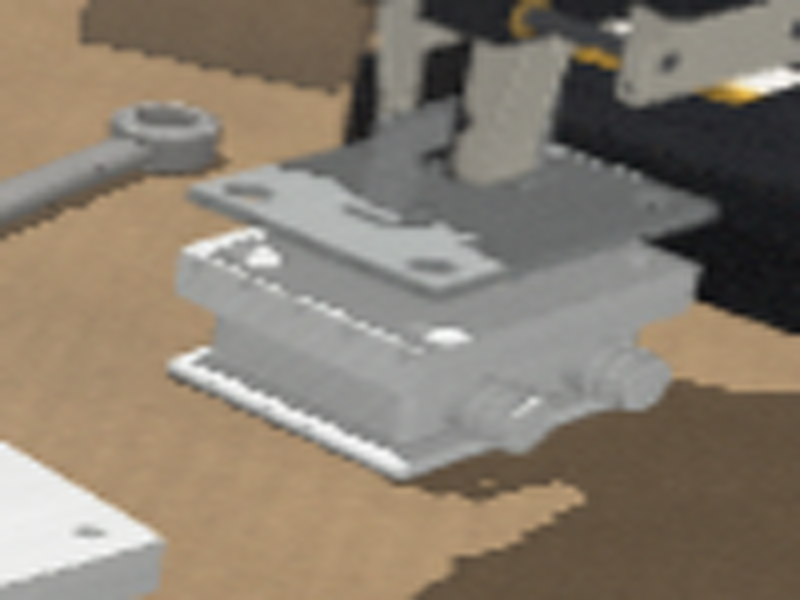

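The plate hangs level and clear over the impeller housing. Its corners (190,195), (435,290) and (715,210) sit above the face corners (180,260), (400,390) and (697,270). Handing in.

```bash
python3 -c "
from plant import close_job
print(close_job())"
```

```text
the job is handed in; nothing more can be done
None
```

I handed the job in with the cover plate held still and level over the impeller housing, about 20 mm above its face. By my last measurements its holes line up to within 1–2 mm; no verdict came back from the judging.

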